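# Lock the push-and-turn lid on the specimen canister

### The job

Close the metal specimen canister on the microscope bench with its push-and-turn lid: set the lid in the mouth, feel for the three slots, press it down against the spring and turn it clockwise until the lugs lock, then let go so that it stays locked. Work by feel and gently, never forcing the lid against the canister with more than about 40 N, and leave the other things on the bench where they are.

Things in the scene. Friction and masses are not known exactly. Their poses are not given: they have to be found in the camera images.
- lid_center (a point): Centre, half-way up the axis, of the loose aluminium lid: 51 mm high, 80 g, standing nose down on the bench. On top an upright grip bar 46 mm long (lid's x axis), 16 mm thick (y), from 25 to 51 mm above the underside; below it a round flange 60 mm wide, 20 to 25 mm above the underside. z is up. For the lugs see lid.
- lid: The same lid, origin at the centre of its underside. Under the flange a round plug, 40 mm wide, its lowest 5 mm tapered to 30 mm. Three lugs on it, 8 mm wide, 8 to 12 mm above the underside, reach 25 mm from the axis: one along the lid's +x axis, the others 120 degrees to either side; a small tab on the flange's rim stands over each.
- pot: Canister: steel pot 72 mm wide, fixed to the bench by a 110 mm square foot, origin under its centre. On top an aluminium collar, 64 mm outside, opening 43 mm. Three gaps in its rim, 120 degrees apart, 0.48 rad (11 mm) wide, reach 26 mm from the axis. One lies along +x, give or take 0.6 rad: this turn is not measured, only seen from above or felt. The collar itself does not turn.
- pot_mouth (a point): Centre of the canister's mouth, level with the rim's flat top, 95 mm above the bench; axes as pot. Heights of lid_center above this point: 17.5 mm when the lugs miss the gaps and rest on the rim; 14.5 mm when the lugs are in the gaps and the nose touches the sprung plate; under 7 mm when pressed enough to turn; 5.5 mm with the flange on the rim; 9.5 mm when locked.
- plate_top (a point): Centre of the white sprung plate inside the mouth, 38 mm wide, its top 11 mm below the rim. It pushes the lid up with 3 N at first touch and 0.6 N more per mm (about 8 N to turn the lid). Let go unlocked, the lid springs back to 14.5 mm.
- lock_seat (a point): Point on the canister's axis at the height of the seats, 4 mm below the rim. From the gaps' middle the pressed lid turns clockwise seen from above (the other way is blocked): the lugs pass under 2.5 mm deep humps, are past them at 0.55 rad and meet a hard stop at 0.67 rad. Let go between these, the spring lifts the lugs into the seats: locked.
- dropper_center (a point): Bystander: centre of an amber glass bottle, 44 mm in diameter, 90 mm high, loose.
- dishes_center (a point): Bystander: centre of two stacked clear petri dishes, 60 mm in diameter, 26 mm high together, loose.
- rack_center (a point): Bystander: centre of a loose white tube rack 70 x 110 mm, 63 mm high, with ten capped tubes.
Things that resemble listed ones, but are neither listed nor needed, are in the scene too. Leave any pink or red look-alike of the lid alone.

How it is judged:
By the outcome, as a careful person would: the job done as asked, in the order asked, and still so for the second after the job is handed in, with the robot touching nothing.
It also fails if it takes over 72 s, if anything falls off the work surface, if the arm or the gripper's body presses on something with over 40 N, if the wrist force passes 120 N, or if a joint passes its speed limit or range.

### The arm

A 6-joint arm with a two-finger parallel gripper is mounted at the origin on the work surface. World frame = base frame: x ahead of the robot, y to its left, z up, the work surface at z = 0. Lengths are in m, angles in rad, forces in N, time in s.
With the tool pointing down it reaches from about 0.25 to 0.775 m from the base axis. Payload 8.9 kg.
Tool frame: the origin (TCP) lies between the finger pads; the fingertips stand 14 mm ahead of it and the grasp point (between the pads) lies 5 mm behind it; z points along the fingers, y is the line along which they close (so a half turn about z gives the same grasp; the last joint's range is limited). The gripper opens to 85 mm and grips with 20 to 120 N. Pads are 22 mm wide; open, the fingers measure 114 mm over their backs; the gripper's body (76 mm by 85 mm) begins 54 mm behind the grasp point. The pads swing forward as they close: fully open they stand 13 mm farther back than shut.
Start: joints at [1.041, 0.291, -0.153, 1.127, 0, 1.431], TCP at [0.2, 0.485, 0.245] pointing down, gripper open.
Joint ranges: [-2.52, 2.52], [-0.91, 1.74], [-1.3, 1.37], [-1.96, 2.02], [-1.52, 1.47], [-3.14, 3.14]. Speed limits (rad/s): [2.22, 2.22, 2.79, 3.14, 3.14, 3.14].

### API

Orientations are given as a rotation vector (axis times angle).
In Python, from station import ctrl, imaging gives the robot as it stands.
- The arm moves only by the shell command python3 -m jog 'ROWS' [OPENING] [FORCE]. ROWS is a JSON object of lists of equal length, an entry for each row: "translation": the shift along the tool's x, y, z each as a share of 0.15 m, from -1 to 1, a list of three; "rot": the turn, a rotation vector about the tool's x, y, z each as a share of pi rad, from -1 to 1, a list of three. In form: {"translation": [[tx, ty, tz], ...], "rot": [[ax, ay, az], ...]}. A call has exactly 5 rows; each row is the pose to reach, as a shift and turn from the pose commanded when the call began, along the tool's axes at that moment, turning the shorter way round; what a row does not reach only later rows make up. A row lasts 1/12 s, in which the tool goes at most 41.7 mm and 7.16 degrees, less where a joint would pass 70% of its speed; a pose out of reach is approached as far as the arm can. A call with a number of a shift or a turn outside -1 to 1 is refused whole. A call with a gripper value outside its range is refused whole. OPENING is the opening, from -1 (shut) to 1 (fully open), so that 0 is half open, set as the call begins (- or left out, the last holds). The fingers move at their own pace and stop on an object; FORCE is the grip in N (left out, the last holds). Time passes only in rows, so rows that repeat a pose let the fingers close, or fill a call up. It gives the time, the measured TCP pose, the force, the opening and the grip force at its end, in the units of the state.
- ctrl.get_obs(): the state, without advancing time (a new reading comes with each control period).
- imaging.capture(name): name is "scene" or "top"; returns a dict with "img" (480x640x3 uint8, red, green, blue), "K" (3x3 intrinsics, pixels), "extrinsics" (4x4, takes a point from camera to world coordinates). Camera axes: x right, y up, looking along -z (the intrinsics and any distortion apply to the point x, -y, -z); pixel columns grow to the right and rows downward; lengths in m; the calibration is good to about 2 mm. A picture is of the moment at which its call begins. There is no depth.
- ctrl.hand_in(): hands the job in; it is judged then, once.
Trained networks look in a picture, given as the dict that the camera call returned (one of the last four; its "shot" number tells which), for a name from the list of things; names that differ only in an ending like _2 or _b are one class to them, and where a whole thing is asked for, a point or a joint stands for the part that bears it (a point fixed in the world has none). Each returns a list of dicts, best first, with "p" (0 to 1); they miss things now and then, are a little off and sometimes report something else, mostly with a low value. They report only what shows in the picture. A call takes as long as a camera call. They do not tell look-alikes from the thing itself.
- imaging.find_in(picture, query): "xyz" ([x, y, z] in m, in world coordinates, good to about 4 mm: the middle of the surface that is visible of it).
- imaging.mark_of(picture, query): "xyz" ([x, y, z] in m, in world coordinates, good to about 4 mm: a listed point, or the origin of a listed thing).
The state is a dict: "time": time; "joint_pos": joint angles; "joint_velocities": joint speeds; "effort": joint torques, N m; "tcp_pos": TCP position; "ee_rot": TCP orientation; "force": force on the tool from outside, world axes, zero at the start; "ft_torque": the same for the moment, N m; "grip_width": finger opening in m; "finger_force": force on a finger pad.
Only numpy, scipy, OpenCV 4.12 (cv2) and the standard library are available. Lean on these libraries where they do the work, as an engineer would, in place of code of your own. Each camera call takes 0.05 s, during which the arm holds its last target. There are 200 camera calls.

## Working session

There is one attempt and no reset: what is moved stays moved. The work goes in short steps, Python scripts to look and compute and a shell command to move; the robot and the scene stay as the last step left them, time stands still between calls to the robot, and variables do not carry over. Pictures are saved under pics/ and viewed, at most 10 in all, crops included, and the job is handed in when it is done.

```bash
mkdir -p pics; ls
cat > h.py <<'E'
import numpy as np, cv2
from station import ctrl, imaging
from scipy.spatial.transform import Rotation as R
def save(p,name,crop=None,s=1):
    im=p["img"]
    if crop: a,b,c,d=crop; im=im[b:d,a:c]
    im=cv2.resize(im,None,fx=s,fy=s,interpolation=cv2.INTER_CUBIC)
    cv2.imwrite("pics/"+name,im[:,:,::-1])
def pix(p,X):
    E=np.linalg.inv(p["extrinsics"]); c=E[:3,:3]@np.array(X)+E[:3,3]
    u=p["K"]@np.array([c[0],-c[1],-c[2]]); return u[:2]/u[2]
def ray(p,u,v,z):
    d=np.linalg.inv(p["K"])@np.array([u,v,1.]); E=p["extrinsics"]
    d=E[:3,:3]@np.array([d[0],-d[1],-d[2]]); o=E[:3,3]
    return o+d*(z-o[2])/d[2]
E
python3 - <<'E'
from h import *
np.set_printoptions(precision=4,suppress=True)
for n in ["top","scene"]:
    p=imaging.capture(n); save(p,n+"0.png"); print(n,p["K"].tolist(),p["extrinsics"].round(3).tolist(),[k for k in p])
    for q in ["lid_center","pot_mouth","dropper_center","dishes_center","rack_center"]:
        for d in imaging.mark_of(p,q): print(q,np.array(d["xyz"]),round(d["p"],2),pix(p,d["xyz"]).round())
o=ctrl.get_obs(); print(o)
E
```

```text
pics
top [[537.3358561017258, 0.0, 317.66768453421906], [0.0, 537.3358561017258, 239.25036213103996], [0.0, 0.0, 1.0]] [[-0.01, 0.997, -0.077, 0.525], [-1.0, -0.011, -0.015, -0.072], [-0.016, 0.077, 0.997, 1.102], [0.0, 0.0, 0.0, 1.0]] ['img', 'K', 'extrinsics', 'shot']
lid_center [0.5961 0.119  0.0227] 0.8 [231. 246.]
lid_center [0.7584 0.0543 0.0245] 0.65 [263. 166.]
lid_center [0.5824 0.2425 0.0229] 0.56 [170. 254.]
pot_mouth [ 0.5526 -0.1575  0.0982] 0.65 [372. 265.]
dropper_center [0.4657 0.1003 0.041 ] 0.57 [238. 312.]
dishes_center [0.4769 0.2519 0.0176] 0.73 [165. 306.]
rack_center [ 0.5703 -0.383   0.0276] 0.6 [482. 256.]
scene [[449.50137121320535, 0.0, 321.1869175882698], [0.0, 449.50137121320535, 236.08089542803492], [0.0, 0.0, 1.0]] [[0.262, -0.707, 0.657, 1.267], [0.965, 0.185, -0.187, -0.249], [0.011, 0.682, 0.731, 0.827], [0.0, 0.0, 0.0, 1.0]] ['img', 'K', 'extrinsics', 'shot']
lid_center [0.5956 0.1196 0.0285] 0.77 [391. 237.]
lid_center [0.5826 0.2426 0.026 ] 0.63 [435. 225.]
pot_mouth [ 0.553  -0.1584  0.0968] 0.73 [274. 226.]
dropper_center [0.4701 0.1029 0.0435] 0.76 [368. 200.]
dishes_center [0.4788 0.2557 0.0138] 0.94 [422. 201.]
rack_center [ 0.5746 -0.3803  0.0334] 0.8 [180. 270.]
{'time': 0.6, 'joint_pos': array([ 1.0407,  0.2907, -0.1534,  1.1267,  0.    ,  1.4315]), 'joint_velocities': array([-0.0005, -0.0001,  0.0004, -0.0001,  0.0012, -0.    ]), 'effort': array([ -0.0008, -53.6796,  33.154 ,   0.002 ,  -0.0003,  -0.    ]), 'tcp_pos': array([0.2   , 0.4854, 0.2453]), 'ee_rot': array([-0.61  , -3.0818, -0.0001]), 'force': array([ 0.6467,  0.4444, -0.0309]), 'ft_torque': array([-0.0554, -0.0126, -0.0492]), 'finger_force': 0.0, 'grip_width': 0.08522623438913249}
```

Run:
```python
import cv2,numpy as np
im=cv2.imread("pics/top0.png")
f=lambda x,y,w,h:cv2.resize(im[y:y+h,x:x+w],(400,300),interpolation=cv2.INTER_CUBIC)
a=np.hstack([f(195,215,80,60),f(130,225,80,60)]);b=np.hstack([f(225,135,80,60),f(332,232,80,60)])
cv2.imwrite("pics/c1.png",np.vstack([a,b]))
```

```text
(no output)
```

View pics/c1.png

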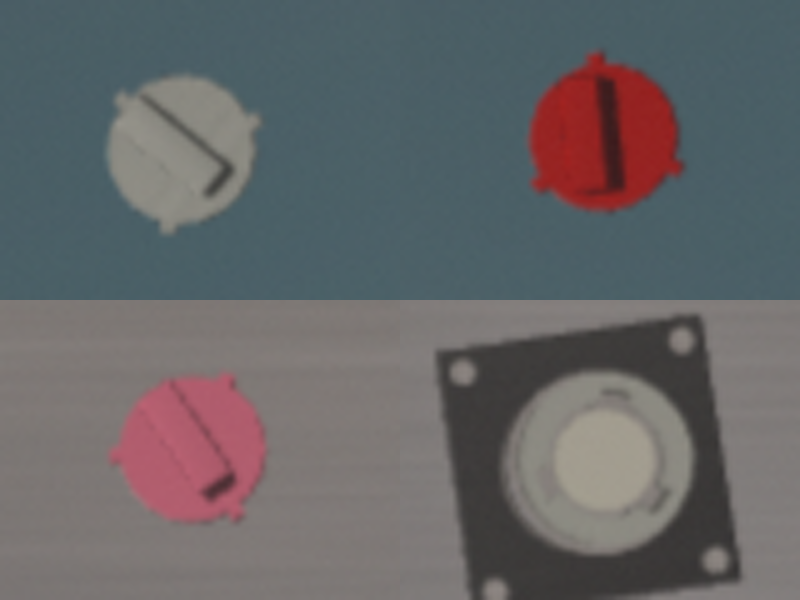

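View pics/top0.png

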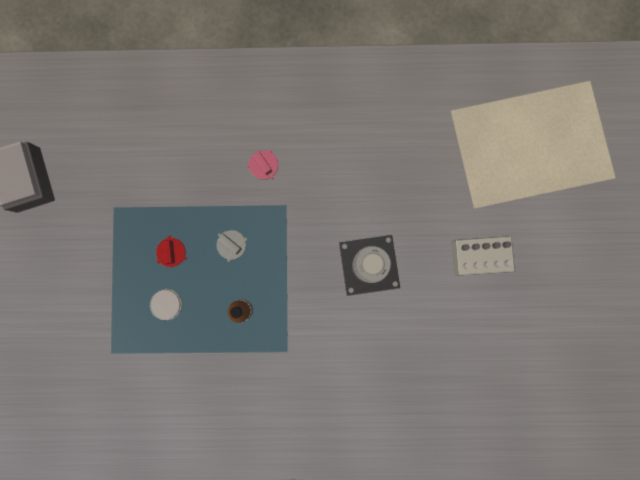

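Lid-like things: grey at (231,245), red at (170,254) and pink at (263,166). Only the grey one is bare aluminium, so that is the lid, as the crop confirms. The canister mouth is at (373,264), with gap shadows visible. Next I measure the angles.

```bash
cat >> h.py <<'E'
def rect(p,c,z,half=0.04,n=400):
    # world plane patch; image right = +x, up = +y
    g=np.linspace(-half,half,n); M=np.array([[pix(p,[c[0]+a,c[1]-b,z]) for a in g[::8]] for b in g[::8]],np.float32)
    m=cv2.resize(M,(n,n)); H,_=cv2.findHomography(np.array([[-half,half],[half,half],[half,-half],[-half,-half]]),np.array([pix(p,[c[0]+a,c[1]+b,z]) for a,b in [(-half,half),(half,half),(half,-half),(-half,-half)]]))
    X,Y=np.meshgrid(g,-g); q=np.stack([X,Y,np.ones_like(X)],-1)@H.T; q=(q[...,:2]/q[...,2:]).astype(np.float32)
    return cv2.remap(p["img"],q[...,0],q[...,1],cv2.INTER_CUBIC)
def stretch(im):
    return cv2.normalize(im,None,0,255,cv2.NORM_MINMAX)
E
python3 - <<'E'
from h import *
ims=[]
for n in ["top","scene"]:
    p=imaging.capture(n)
    a=rect(p,[0.5525,-0.158],0.095,n=300);b=rect(p,[0.596,0.119],0.025,n=300)
    ims.append(np.hstack([stretch(a),stretch(b)]))
cv2.imwrite("pics/r1.png",np.vstack(ims)[:,:,::-1])
E
```

```text
(no output)
```

View pics/r1.png

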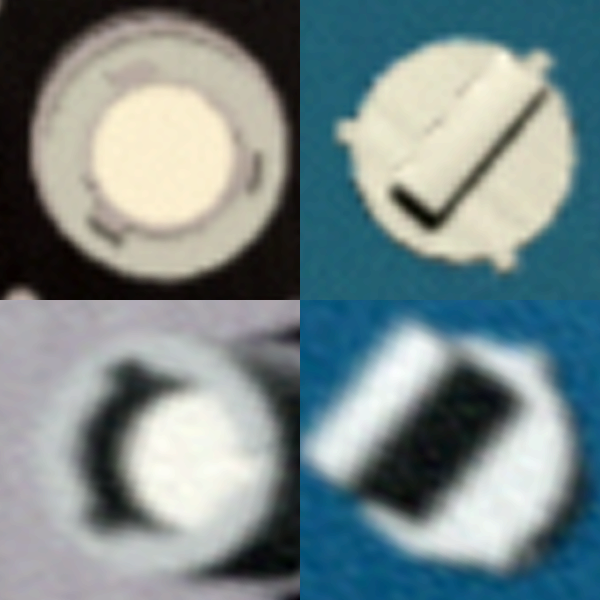

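```bash
python3 -m jog '{"translation": [[0,0,0],[0,0,0],[0,0,0],[0,0,0],[0,0,0]], "rot": [[0,0,-0.03],[0,0,-0.07],[0,0,-0.11],[0,0,-0.15],[0,0,-0.185]]}' 1 30
python3 -m jog '{"translation": [[0,0,0],[0,0,0],[0,0,0],[0,0,0],[0,0,0]], "rot": [[0,0,-0.035],[0,0,-0.07],[0,0,-0.11],[0,0,-0.15],[0,0,-0.185]]}'
```

```text
time: 1.12
tcp_pos: [0.2, 0.4854, 0.2453]
ee_rot: [0.308, -3.126, 0.0]
force: [0.5, -0.6, -0.2]
grip_width: 0.0855
finger_force: 0.0
time: 1.53
tcp_pos: [0.2, 0.4854, 0.2453]
ee_rot: [1.191, -2.907, -0.0]
force: [0.6, 0.0, -0.2]
grip_width: 0.0853
finger_force: 0.0
```

```bash
python3 -m jog '{"translation": [[0,-0.15,0],[0,-0.35,0],[0.01,-0.55,0],[0.03,-0.75,0],[0.04,-0.9,0]], "rot": [[0,0,0],[0,0,0],[0,0,0],[0,0,0],[0,0,-0.03]]}'
cat >> h.py <<'E'
def go(xyz,yaw):
    "shift (shares of .15) and turn (share of pi) to bring TCP to xyz with tool y at world yaw (deg), tool down"
    o=ctrl.get_obs(); A=R.from_rotvec(o["ee_rot"]); t=np.radians(yaw)
    y=np.array([np.cos(t),np.sin(t),0]); z=np.array([0,0,-1.]); B=R.from_matrix(np.c_[np.cross(y,z),y,z])
    yy=A.as_matrix()[:,1]
    print("t",o["time"],"pos",o["tcp_pos"].round(4),"yaw",np.degrees(np.arctan2(yy[1],yy[0])).round(2),"F",o["force"].round(1),"T",o["ft_torque"].round(2),"grip",round(o["grip_width"],4),round(o["finger_force"],1),"q6",o["joint_pos"][5].round(2))
    print("shares",(A.inv().apply(np.array(xyz)-o["tcp_pos"])/.15).round(3),"rot",((A.inv()*B).as_rotvec()/np.pi).round(4))
E
python3 -c "
from h import *
go([.6,.1185,.2],140)"
```

```text
time: 1.95
tcp_pos: [0.2908, 0.3829, 0.2453]
ee_rot: [-1.316, 2.853, -0.001]
force: [0.9, 1.2, -0.4]
grip_width: 0.0855
finger_force: 0.0
t 1.95 pos [0.2908 0.3829 0.2453] yaw 139.52 F [ 0.9  1.2 -0.4] T [ 0.05  0.01 -0.03] grip 0.0855 0.0 q6 -0.09
shares [ 2.000e-03 -2.712e+00  3.030e-01] rot [-0.0001 -0.     -0.0027]
```

```bash
python3 -m jog '{"translation": [[0,-0.2,0],[0,-0.4,0],[0,-0.6,0],[0,-0.8,0],[0,-0.95,0]], "rot": [[0,0,0],[0,0,0],[0,0,0],[0,0,0],[0,0,0]]}'
python3 -m jog '{"translation": [[0,-0.2,0],[0,-0.4,0],[0,-0.6,0.05],[0,-0.8,0.1],[0,-0.9,0.2]], "rot": [[0,0,0],[0,0,0],[0,0,0],[0,0,0],[0,0,0]]}'
python3 -m jog '{"translation": [[0,-0.2,0],[0,-0.4,0],[0,-0.6,0],[0,-0.8,0.1],[0,-0.86,0.1]], "rot": [[0,0,0],[0,0,0],[0,0,0],[0,0,0],[0,0,0]]}'
python3 - <<'E'
from h import *
go([.6,.1185,.043],140)
p=imaging.capture("scene"); save(p,"s1.png",(300,130,500,280),4)
E
```

```text
time: 2.37
tcp_pos: [0.3999, 0.2906, 0.2454]
ee_rot: [-1.317, 2.852, -0.001]
force: [0.4, 0.2, 0.1]
grip_width: 0.0852
finger_force: 0.0
time: 2.78
tcp_pos: [0.5044, 0.2027, 0.2161]
ee_rot: [-1.314, 2.85, -0.002]
force: [-0.0, 0.2, -0.6]
grip_width: 0.0854
finger_force: 0.0
time: 3.2
tcp_pos: [0.6013, 0.1182, 0.198]
ee_rot: [1.314, -2.852, 0.001]
force: [-0.9, -0.5, -0.4]
grip_width: 0.0854
finger_force: 0.0
t 3.2 pos [0.6013 0.1182 0.198 ] yaw 139.47 F [-0.9 -0.5 -0.4] T [-0.    0.08  0.03] grip 0.0854 0.0 q6 -0.79
shares [0.003 0.008 1.033] rot [ 0.     -0.0004 -0.003 ]
```

View pics/s1.png

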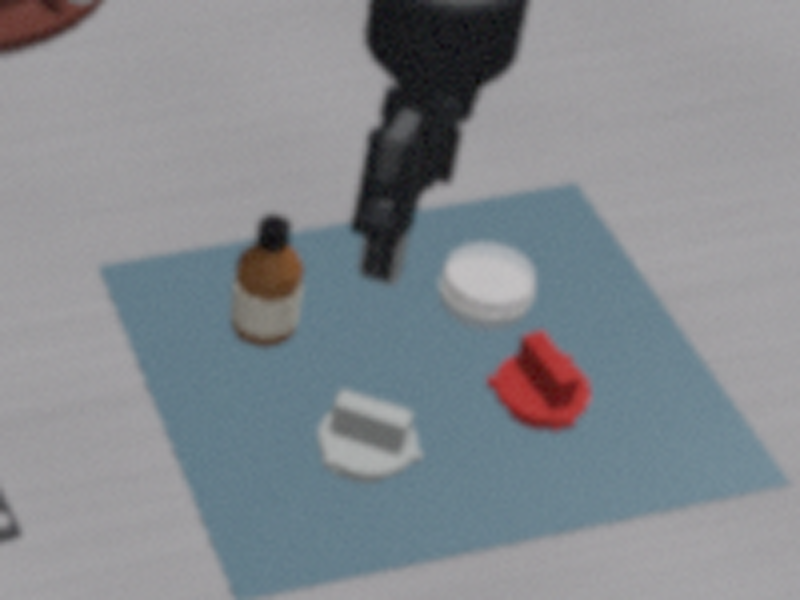

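The lid (crop 368,435) stands clear of the bottle, dishes and red look-alike, and the open gripper hangs above it. I descend and grip.

```bash
python3 -m jog '{"translation": [[0,0,0.15],[0,0,0.35],[0,0,0.55],[0,0,0.7],[0,0,0.8]], "rot": [[0,0,0],[0,0,0],[0,0,-0.003],[0,0,-0.003],[0,0,-0.003]]}'
python3 -m jog '{"translation": [[0,0,0.08],[0,0,0.14],[0,0,0.19],[0,0,0.22],[0,0,0.23]], "rot": [[0,0,0],[0,0,0],[0,0,0],[0,0,0],[0,0,0]]}'
python3 -m jog '{"translation": [[0,0,0],[0,0,0],[0,0,0],[0,0,0],[0,0,0]], "rot": [[0,0,0],[0,0,0],[0,0,0],[0,0,0],[0,0,0]]}' -0.9 40
python3 -m jog '{"translation": [[0,0,0],[0,0,0],[0,0,0],[0,0,0],[0,0,0]], "rot": [[0,0,0],[0,0,0],[0,0,0],[0,0,0],[0,0,0]]}'
python3 -m jog '{"translation": [[0,0,0],[0,0,0],[0,0,0],[0,0,0],[0,0,0]], "rot": [[0,0,0],[0,0,0],[0,0,0],[0,0,0],[0,0,0]]}'
python3 -c "
from h import *
go([.6,.1185,.2],140)"
```

```text
time: 3.67
tcp_pos: [0.5973, 0.1218, 0.0782]
ee_rot: [1.331, -2.843, -0.002]
force: [0.1, 0.6, 0.4]
grip_width: 0.0851
finger_force: 0.0
time: 4.08
tcp_pos: [0.5992, 0.1213, 0.0456]
ee_rot: [1.332, -2.845, -0.0]
force: [-0.7, 0.8, -0.3]
grip_width: 0.0852
finger_force: 0.0
time: 4.5
tcp_pos: [0.5997, 0.1211, 0.0462]
ee_rot: [-1.331, 2.845, -0.0]
force: [-0.2, -0.1, -0.1]
grip_width: 0.0258
finger_force: 0.0
time: 4.92
tcp_pos: [0.5996, 0.1211, 0.0461]
ee_rot: [-1.331, 2.845, -0.0]
force: [-0.6, -0.6, 2.9]
grip_width: 0.0155
finger_force: 43.1
time: 5.33
tcp_pos: [0.5996, 0.1211, 0.046]
ee_rot: [-1.331, 2.845, -0.0]
force: [-0.6, -0.3, 5.0]
grip_width: 0.015
finger_force: 43.3
t 5.3333 pos [0.5996 0.1211 0.046 ] yaw 140.15 F [-0.6 -0.3  5. ] T [-0.05  0.07 -0.03] grip 0.015 43.3 q6 -0.8
shares [ 0.011 -0.013 -1.026] rot [-0.0001  0.0001  0.0008]
```

```bash
python3 -m jog '{"translation": [[0,0,-0.06],[0,0,-0.25],[0,0,-0.5],[0,0,-0.75],[0,0,-1]], "rot": [[0,0,0],[0,0,0],[0,0,0],[0,0,0],[0,0,0]]}'
python3 -m jog '{"translation": [[0,0,0],[0,0,0],[0,0,0],[0,0,0],[0,0,0]], "rot": [[0,0,0.03],[0,0,0.065],[0,0,0.1],[0,0,0.135],[0,0,0.165]]}'
python3 -m jog '{"translation": [[0,0,0],[0,0,0],[0,0,0],[0,0,0],[0,0,0]], "rot": [[0,0,0.03],[0,0,0.065],[0,0,0.1],[0,0,0.135],[0,0,0.164]]}'
python3 -c "
from h import *
go([.5565,-.1595,.196],81)"
```

```text
time: 5.75
tcp_pos: [0.5986, 0.121, 0.1975]
ee_rot: [1.331, -2.845, -0.001]
force: [1.1, 0.4, -1.0]
grip_width: 0.0152
finger_force: 42.5
time: 6.17
tcp_pos: [0.5991, 0.121, 0.196]
ee_rot: [0.549, -3.093, -0.0]
force: [-0.7, 0.2, -0.7]
grip_width: 0.015
finger_force: 42.5
time: 6.58
tcp_pos: [0.599, 0.121, 0.1959]
ee_rot: [-0.257, -3.13, 0.0]
force: [0.2, -0.1, -0.5]
grip_width: 0.0152
finger_force: 42.5
t 6.5833 pos [0.599  0.121  0.1959] yaw 80.6 F [ 0.2 -0.1 -0.5] T [-0.03  0.05 -0.02] grip 0.0152 42.5 q6 0.24
shares [-0.026 -1.891 -0.   ] rot [-0.0001 -0.0002 -0.0022]
```

```bash
python3 -m jog '{"translation": [[0,-0.2,0],[0,-0.4,0],[0,-0.6,0],[0,-0.8,0],[-0.01,-0.95,0]], "rot": [[0,0,0],[0,0,0],[0,0,0],[0,0,0],[0,0,-0.002]]}'
python3 -m jog '{"translation": [[0,-0.2,0],[0,-0.4,0],[0,-0.65,0],[-0.01,-0.85,0.05],[-0.016,-0.94,0.1]], "rot": [[0,0,0],[0,0,0],[0,0,0],[0,0,0],[0,0,0]]}'
python3 -m jog '{"translation": [[0,0,0.03],[0,0,0.06],[0,0,0.1],[0,0,0.1],[0,0,0.1]], "rot": [[0,0,0],[0,0,0],[0,0,0],[0,0,0],[0,0,0]]}'
python3 - <<'E'
from h import *
go([.5565,-.1595,.146],81)
ims=[]
for n in ["top","scene"]:
    p=imaging.capture(n); o=ctrl.get_obs(); c=o["tcp_pos"]
    for q in ["lid_center","lid","pot_mouth"]: print(n,q,[(np.round(d["xyz"],4),round(d["p"],2)) for d in imaging.mark_of(p,q)][:3])
    z=c[2]-.046+.025
    a=rect(p,[.5565,-.1595],0.095,n=300);b=rect(p,c[:2],z,n=300)
    ims.append(np.hstack([stretch(a),stretch(b)]))
cv2.imwrite("pics/r2.png",np.vstack(ims)[:,:,::-1])
E
```

```text
time: 7.0
tcp_pos: [0.5774, -0.0218, 0.196]
ee_rot: [-0.24, -3.132, 0.001]
force: [1.0, -0.1, -1.1]
grip_width: 0.0152
finger_force: 42.6
time: 7.42
tcp_pos: [0.559, -0.1632, 0.1811]
ee_rot: [0.243, 3.132, -0.002]
force: [0.1, 0.9, -0.7]
grip_width: 0.0147
finger_force: 42.6
time: 7.83
tcp_pos: [0.5594, -0.1583, 0.1655]
ee_rot: [-0.236, -3.132, -0.001]
force: [0.0, -0.4, -1.0]
grip_width: 0.0149
finger_force: 42.6
t 7.8333 pos [ 0.5594 -0.1583  0.1655] yaw 81.38 F [ 0.  -0.4 -1. ] T [-0.02 -0.01  0.02] grip 0.0149 42.6 q6 -0.25
shares [ 0.018 -0.011  0.13 ] rot [ 0.0001 -0.0003  0.0021]
top lid_center [(array([0.5817, 0.2445, 0.0277]), 0.91), (array([0.7583, 0.0572, 0.025 ]), 0.61)]
top lid [(array([0.584 , 0.247 , 0.0015]), 0.88), (array([ 0.7517,  0.0568, -0.0022]), 0.63)]
top pot_mouth [(array([0.4787, 0.2513, 0.0152]), 0.66)]
scene lid_center [(array([ 0.5537, -0.1601,  0.1461]), 0.94), (array([0.7597, 0.0553, 0.027 ]), 0.92), (array([0.5833, 0.245 , 0.025 ]), 0.57)]
scene lid [(array([0.5827, 0.2476, 0.0029]), 0.92), (array([ 0.7562,  0.0554, -0.0011]), 0.88), (array([ 0.5546, -0.1572,  0.1176]), 0.81)]
scene pot_mouth [(array([ 0.551 , -0.1593,  0.0931]), 0.84)]
```

View pics/r2.png

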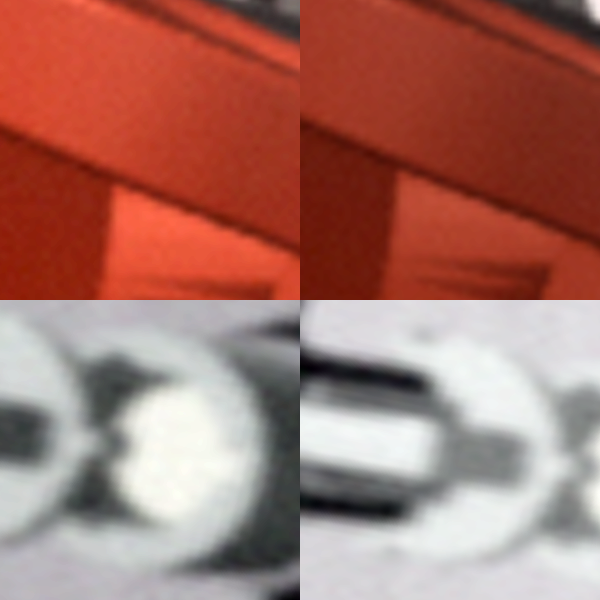

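Scene view: the lid's flange is centred about 1.8 mm toward world -x of the TCP, and the tab at (570,455) points to about the seen gap. The top view is blocked by the arm. I go on by feel.

```bash
python3 -m jog '{"translation": [[0.009,-0.011,0.04],[0.009,-0.011,0.09],[0.009,-0.011,0.13],[0.009,-0.011,0.15],[0.009,-0.011,0.15]], "rot": [[0,0,0.002],[0,0,0.002],[0,0,0.002],[0,0,0.002],[0,0,0.002]]}' | head -1
python3 -m jog '{"translation": [[0,0,0],[0,0,0.01],[0,0,0.02],[0,0,0.03],[0,0,0.03]], "rot": [[0,0,0],[0,0,0],[0,0,0],[0,0,0],[0,0,0]]}' |head -1
python3 -c "
from h import *
go([.5578,-.1597,.133],81)"
python3 -m jog '{"translation": [[0,0,0.005],[0,0,0.01],[0,0,0.015],[0,0,0.02],[0,0,0.02]], "rot": [[0,0,0],[0,0,0],[0,0,0],[0,0,0],[0,0,0]]}' |head -1
python3 -c "
from h import *
go([.5578,-.1597,.133],81)"
```

```text
time: 8.65
time: 9.07
t 9.0667 pos [ 0.5578 -0.161   0.1386] yaw 80.93 F [ 0.2  0.3 -1.1] T [0.05 0.01 0.01] grip 0.0151 42.6 q6 -0.25
shares [0.001 0.009 0.037] rot [ 0.     -0.0001 -0.0004]
time: 9.48
t 9.4833 pos [ 0.558  -0.1611  0.1366] yaw 80.93 F [-3.   1.4  8.4] T [ 0.24  0.54 -0.04] grip 0.015 43.6 q6 -0.25
shares [0.003 0.009 0.024] rot [-0.      0.0003 -0.0004]
```

Contact on the taper, with a push toward -x,+y. I yield about 2.3 mm that way and go down again.

```bash
python3 -m jog '{"translation": [[0,0,-0.008],[0.007,0.004,-0.008],[0.014,0.008,-0.008],[0.014,0.008,-0.004],[0.014,0.008,0]], "rot": [[0,0,0],[0,0,0],[0,0,0],[0,0,0],[0,0,0]]}' |head -1
python3 -c "
from h import *
go([.5578,-.1597,.133],81)"
python3 -m jog '{"translation": [[0,0,0.003],[0,0,0.006],[0,0,0.01],[0,0,0.013],[0,0,0.013]], "rot": [[0,0,0],[0,0,0],[0,0,0],[0,0,0],[0,0,0]]}' |head -1
python3 -c "
from h import *
go([.5578,-.1597,.133],81)"
```

```text
time: 9.9
t 9.9 pos [ 0.5559 -0.1595  0.1356] yaw 80.93 F [-0.2  0.7 -1. ] T [-0.04 -0.01  0.01] grip 0.0151 42.5 q6 -0.25
shares [-0.013  0.     0.018] rot [ 0.     -0.0001 -0.0004]
time: 10.32
t 10.3167 pos [ 0.5559 -0.1595  0.1337] yaw 80.93 F [ 0.2 -0.8 -0.8] T [ 0.01 -0.    0.04] grip 0.0146 42.5 q6 -0.25
shares [-0.012  0.001  0.005] rot [ 0.     -0.0001 -0.0004]
```

```bash
for i in 1; do python3 -m jog '{"translation": [[0,0,0.003],[0,0,0.006],[0,0,0.01],[0,0,0.013],[0,0,0.013]], "rot": [[0,0,0],[0,0,0],[0,0,0],[0,0,0],[0,0,0]]}' |head -1; done
python3 -c "
from h import *
go([.5578,-.1597,.130],81)"
python3 -m jog '{"translation": [[0,0,0.003],[0,0,0.006],[0,0,0.01],[0,0,0.01],[0,0,0.01]], "rot": [[0,0,0],[0,0,0],[0,0,0],[0,0,0],[0,0,0]]}' |head -1
python3 -c "
from h import *
go([.5578,-.1597,.130],81)"
```

```text
time: 10.73
t 10.7333 pos [ 0.5559 -0.1595  0.1318] yaw 80.93 F [-0.1  0.2 -0.9] T [-0.03  0.03  0.03] grip 0.0148 42.5 q6 -0.25
shares [-0.013  0.001  0.012] rot [ 0.     -0.     -0.0004]
time: 11.15
t 11.15 pos [ 0.5559 -0.1596  0.1304] yaw 80.93 F [ 0.2  0.  -0.6] T [-0.    0.03  0.01] grip 0.0149 42.5 q6 -0.25
shares [-0.012  0.001  0.002] rot [ 0.     -0.     -0.0004]
```

```bash
python3 -m jog '{"translation": [[0,0,0.003],[0,0,0.006],[0,0,0.01],[0,0,0.01],[0,0,0.01]], "rot": [[0,0,0],[0,0,0],[0,0,0],[0,0,0],[0,0,0]]}' |head -1
python3 -c "
from h import *
go([.5578,-.1597,.122],81)"
python3 -m jog '{"translation": [[0,0,0.003],[0,0,0.006],[0,0,0.01],[0,0,0.01],[0,0,0.01]], "rot": [[0,0,0],[0,0,0],[0,0,0],[0,0,0],[0,0,0]]}' |head -1
python3 -c "
from h import *
go([.5578,-.1597,.122],81)"
```

```text
time: 11.57
t 11.5667 pos [ 0.5561 -0.1596  0.1291] yaw 80.93 F [-1.1  1.2  2.9] T [-0.01  0.1  -0.  ] grip 0.015 43.0 q6 -0.25
shares [-0.012  0.001  0.047] rot [-0.      0.0001 -0.0004]
time: 11.98
t 11.9833 pos [ 0.556  -0.1596  0.1275] yaw 80.93 F [-0.3 -0.   4.2] T [0.09 0.09 0.02] grip 0.0152 43.1 q6 -0.25
shares [-0.012  0.001  0.036] rot [-0.      0.     -0.0004]
```

Lugs are in the gaps and the spring is felt. I press about 8.5 mm from first touch.

```bash
python3 -m jog '{"translation": [[0,0,0.006],[0,0,0.014],[0,0,0.022],[0,0,0.028],[0,0,0.028]], "rot": [[0,0,0],[0,0,0],[0,0,0],[0,0,0],[0,0,0]]}' |head -1
python3 -c "
from h import *
go([.5578,-.1597,.1215],81)"
python3 -m jog '{"translation": [[0,0,0.003],[0,0,0.006],[0,0,0.009],[0,0,0.010],[0,0,0.010]], "rot": [[0,0,0],[0,0,0],[0,0,0],[0,0,0],[0,0,0]]}' |head -1
python3 -c "
from h import *
go([.5578,-.1597,.1215],81)"
```

```text
time: 12.4
t 12.4 pos [ 0.5561 -0.1596  0.1232] yaw 80.93 F [-0.1  0.6  5.3] T [ 0.15  0.24 -0.04] grip 0.0152 43.4 q6 -0.25
shares [-0.011  0.001  0.011] rot [-0.      0.0001 -0.0004]
time: 12.82
t 12.8167 pos [ 0.5561 -0.1596  0.1219] yaw 80.93 F [-0.6  0.4  6.5] T [ 0.25  0.32 -0.05] grip 0.0149 43.5 q6 -0.25
shares [-0.011  0.001  0.002] rot [-0.      0.0001 -0.0004]
```

```bash
python3 -m jog '{"translation": [[0,0,0.002],[0,0,0.004],[0,0,0.006],[0,0,0.007],[0,0,0.007]], "rot": [[0,0,0],[0,0,0],[0,0,0],[0,0,0],[0,0,0]]}' |head -1
python3 -c "
from h import *
go([.5578,-.1597,.1205],81)"
```

```text
time: 13.23
t 13.2333 pos [ 0.5561 -0.1595  0.1211] yaw 80.94 F [-0.9  1.5  9.9] T [ 0.23  0.52 -0.03] grip 0.0149 43.9 q6 -0.25
shares [-0.011  0.001  0.004] rot [-0.      0.0002 -0.0004]
```

```bash
python3 -m jog '{"translation": [[0,0,0],[0,0,0],[0,0,0],[0,0,0],[0,-0.001,0]], "rot": [[0,0,0.012],[0,0,0.024],[0,0,0.036],[0,0,0.048],[0,0,0.06]]}' |head -1
python3 -c "
from h import *
go([.556,-.1596,.1205],81)"
python3 -m jog '{"translation": [[0,0,0],[0,0,0],[0,0,0],[0,0,0],[0,-0.001,0]], "rot": [[0,0,0.008],[0,0,0.016],[0,0,0.024],[0,0,0.032],[0,0,0.04]]}' |head -1
python3 -c "
from h import *
go([.556,-.1596,.1205],81)"
```

```text
time: 13.65
t 13.65 pos [ 0.5567 -0.16    0.1212] yaw 70.03 F [-0.6  0.5  7.7] T [ 0.04 -0.    0.07] grip 0.0151 43.6 q6 -0.06
shares [0.005 0.001 0.004] rot [-0.0001  0.0005 -0.061 ]
time: 14.07
t 14.0667 pos [ 0.5565 -0.16    0.1212] yaw 62.87 F [0.3 1.2 8.3] T [0.11 0.02 0.07] grip 0.0152 43.6 q6 0.07
shares [0.004 0.001 0.004] rot [-0.      0.0005 -0.1007]
```

Turning freely with low torque. I continue toward the stop in small steps.

```bash
python3 -m jog '{"translation": [[0,0,0],[0,0,0],[0,0,0],[0,0,0],[0,-0.001,0]], "rot": [[0,0,0.014],[0,0,0.028],[0,0,0.042],[0,0,0.056],[0,0,0.07]]}' |head -1
python3 -c "
from h import *
go([.556,-.1596,.1205],81)"
python3 -m jog '{"translation": [[0,0,0],[0,0,0],[0,0,0],[0,0,0],[0,0,0]], "rot": [[0,0,0.004],[0,0,0.008],[0,0,0.012],[0,0,0.016],[0,0,0.016]]}' |head -1
python3 -c "
from h import *
go([.556,-.1596,.1205],81)"
```

```text
time: 14.48
t 14.4833 pos [ 0.5563 -0.1603  0.1211] yaw 50.21 F [-0.2 -0.3  8.4] T [0.05 0.24 0.04] grip 0.015 43.7 q6 0.29
shares [0.005 0.002 0.004] rot [-1.000e-04  4.000e-04 -1.711e-01]
time: 14.9
t 14.9 pos [ 0.5563 -0.1603  0.1212] yaw 47.4 F [-1.3  0.3  8.2] T [-0.05  0.29  0.01] grip 0.015 43.6 q6 0.34
shares [0.005 0.002 0.004] rot [-1.000e-04  5.000e-04 -1.867e-01]
```

```bash
python3 -m jog '{"translation": [[0,0,0],[0,0,0],[0,0,0],[0,0,0],[0,0,0]], "rot": [[0,0,0.003],[0,0,0.006],[0,0,0.009],[0,0,0.012],[0,0,0.012]]}' |head -1
python3 -c "
from h import *
go([.556,-.1596,.1205],81)"
python3 -m jog '{"translation": [[0,0,0],[0,0,0],[0,0,0],[0,0,0],[0,0,0]], "rot": [[0,0,0.002],[0,0,0.004],[0,0,0.006],[0,0,0.008],[0,0,0.008]]}' |head -1
python3 -c "
from h import *
go([.556,-.1596,.1205],81)"
```

```text
time: 15.32
t 15.3167 pos [ 0.5562 -0.1603  0.1211] yaw 45.26 F [-1.6  0.7  8.8] T [-0.04  0.33  0.1 ] grip 0.0148 43.7 q6 0.37
shares [0.004 0.002 0.004] rot [-1.000e-04  4.000e-04 -1.986e-01]
time: 15.73
t 15.7333 pos [ 0.556  -0.1602  0.1211] yaw 43.84 F [-1.6  0.5  9.8] T [-0.05  0.55  0.22] grip 0.0149 43.8 q6 0.4
shares [0.003 0.003 0.004] rot [-1.000e-04  2.000e-04 -2.064e-01]
```

```bash
python3 -m jog '{"translation": [[0,0,0],[0,0,0],[0,0,0],[0,0,0],[0,0,0]], "rot": [[0,0,0.002],[0,0,0.004],[0,0,0.006],[0,0,0.008],[0,0,0.008]]}' |head -1
python3 -c "
from h import *
go([.556,-.1596,.1205],81)"
```

```text
time: 16.15
t 16.15 pos [ 0.5557 -0.1601  0.1211] yaw 42.41 F [-3.5  0.2 10.4] T [0.15 0.85 0.28] grip 0.0149 44.0 q6 0.42
shares [0.001 0.004 0.004] rot [-2.000e-04  0.000e+00 -2.144e-01]
```

Torque and side force grow at about 0.67 rad, which is the stop. I back off 0.05 rad and let the spring lift the lid into the seats.

```bash
python3 -m jog '{"translation": [[0,0,0],[0,0,0],[0,0,0],[0,0,0],[0,0,0]], "rot": [[0,0,-0.004],[0,0,-0.008],[0,0,-0.012],[0,0,-0.016],[0,0,-0.016]]}' |head -1
python3 -c "
from h import *
go([.556,-.1596,.1205],81)"
python3 -m jog '{"translation": [[0,0,-0.004],[0,0,-0.009],[0,0,-0.014],[0,0,-0.018],[0,0,-0.018]], "rot": [[0,0,0],[0,0,0],[0,0,0],[0,0,0],[0,0,0]]}' |head -1
python3 -c "
from h import *
go([.556,-.1596,.125],81)"
python3 -m jog '{"translation": [[0,0,-0.002],[0,0,-0.004],[0,0,-0.006],[0,0,-0.008],[0,0,-0.008]], "rot": [[0,0,0],[0,0,0],[0,0,0],[0,0,0],[0,0,0]]}' |head -1
python3 -c "
from h import *
go([.556,-.1596,.125],81)"
```

```text
time: 16.57
t 16.5667 pos [ 0.5557 -0.16    0.1211] yaw 45.33 F [-3.1  2.2  9.5] T [ 0.22  0.71 -0.06] grip 0.0151 43.9 q6 0.37
shares [0.001 0.003 0.004] rot [-1.000e-04  0.000e+00 -1.982e-01]
time: 16.98
t 16.9833 pos [ 0.5557 -0.16    0.1235] yaw 45.28 F [-1.6  1.3  4.9] T [ 0.1   0.47 -0.04] grip 0.015 43.3 q6 0.37
shares [ 0.     0.004 -0.01 ] rot [-1.000e-04 -1.000e-04 -1.984e-01]
time: 17.4
t 17.4 pos [ 0.5557 -0.16    0.1246] yaw 45.28 F [-1.8  0.3  4.7] T [ 0.1   0.35 -0.01] grip 0.0152 43.2 q6 0.37
shares [ 0.     0.004 -0.003] rot [-1.000e-04 -1.000e-04 -1.984e-01]
```

```bash
python3 -m jog '{"translation": [[0,0,-0.002],[0,0,-0.004],[0,0,-0.006],[0,0,-0.008],[0,0,-0.008]], "rot": [[0,0,0],[0,0,0],[0,0,0],[0,0,0],[0,0,0]]}' |head -1
python3 -c "
from h import *
go([.556,-.1596,.125],81)"
python3 -m jog '{"translation": [[0,0,-0.002],[0,0,-0.004],[0,0,-0.006],[0,0,-0.006],[0,0,-0.006]], "rot": [[0,0,0],[0,0,0],[0,0,0],[0,0,0],[0,0,0]]}' |head -1
python3 -c "
from h import *
go([.556,-.1596,.125],81)"
```

```text
time: 17.82
t 17.8167 pos [ 0.5556 -0.1599  0.1251] yaw 45.29 F [ 1.  -1.3 -5.5] T [-0.29 -0.22 -0.04] grip 0.0148 41.7 q6 0.37
shares [-0.     0.003  0.   ] rot [-0.     -0.0003 -0.1984]
time: 18.23
t 18.2333 pos [ 0.5556 -0.1599  0.1252] yaw 45.29 F [  6.8  -2.2 -20.1] T [-0.63 -1.09  0.01] grip 0.0152 39.8 q6 0.37
shares [-0.001  0.003  0.002] rot [-0.     -0.0004 -0.1984]
```

The lid holds against a 20 N upward tug at 9.7 mm, so it is locked. I relax the pull, open, and retreat.

```bash
python3 -m jog '{"translation": [[0,0,0.003],[0,0,0.006],[0,0,0.009],[0,0,0.009],[0,0,0.009]], "rot": [[0,0,0],[0,0,0],[0,0,0],[0,0,0],[0,0,0]]}' | sed -n 4p
python3 -m jog '{"translation": [[0,0,0],[0,0,0],[0,0,0],[0,0,0],[0,0,0]], "rot": [[0,0,0],[0,0,0],[0,0,0],[0,0,0],[0,0,0]]}' 1 
python3 -m jog '{"translation": [[0,0,0],[0,0,0],[0,0,0],[0,0,0],[0,0,0]], "rot": [[0,0,0],[0,0,0],[0,0,0],[0,0,0],[0,0,0]]}'
python3 -m jog '{"translation": [[0,0,-0.1],[0,0,-0.3],[0,0,-0.5],[0,0,-0.7],[0,0,-0.9]], "rot": [[0,0,0],[0,0,0],[0,0,0],[0,0,0],[0,0,0]]}'
python3 -c "
from h import *
go([.40,0.0,.25],45)"
```

```text
force: [2.4, -1.2, -12.5]
time: 19.07
tcp_pos: [0.5561, -0.16, 0.1258]
ee_rot: [1.195, 2.905, 0.0]
force: [0.5, 0.5, 0.3]
grip_width: 0.0748
finger_force: 0.0
time: 19.48
tcp_pos: [0.5558, -0.1599, 0.1253]
ee_rot: [-1.195, -2.905, -0.0]
force: [-0.1, -0.7, -0.5]
grip_width: 0.0854
finger_force: 0.0
time: 19.9
tcp_pos: [0.5556, -0.1599, 0.2618]
ee_rot: [-1.195, -2.905, 0.0]
force: [0.2, -0.7, 0.5]
grip_width: 0.0853
finger_force: 0.0
t 19.9 pos [ 0.5556 -0.1599  0.2618] yaw 45.29 F [ 0.2 -0.7  0.5] T [-0.02 -0.06  0.01] grip 0.0853 0.0 q6 0.37
shares [1.487 0.028 0.078] rot [-0.     -0.      0.0016]
```

```bash
python3 -m jog '{"translation": [[0.2,0,0],[0.4,0,0],[0.6,0,0],[0.8,0,0],[1,0,0]], "rot": [[0,0,0],[0,0,0],[0,0,0],[0,0,0],[0,0,0]]}' |head -1
python3 -m jog '{"translation": [[0.2,0,0],[0.4,0,0],[0.5,0,0],[0.6,0,0],[0.6,0,0]], "rot": [[0,0,0],[0,0,0],[0,0,0],[0,0,0],[0,0,0]]}' |head -1
python3 - <<'E'
from h import *
p=imaging.capture("top"); s=imaging.capture("scene")
for q in ["lid_center","dropper_center","dishes_center","rack_center"]: print(q,[(np.round(d["xyz"],4),round(d["p"],2)) for d in imaging.mark_of(s,q)][:3])
a=stretch(rect(p,[.5565,-.1595],.1095,n=300)); b=cv2.resize(s["img"][165:290,215:340],(300,300),interpolation=cv2.INTER_CUBIC)
cv2.imwrite("pics/f.png",np.hstack([a,b])[:,:,::-1])
E
```

```text
time: 20.32
time: 20.73
lid_center [(array([ 0.55  , -0.1585,  0.1031]), 0.91), (array([0.5804, 0.2445, 0.0228]), 0.69), (array([0.761 , 0.054 , 0.0257]), 0.59)]
dropper_center [(array([0.4628, 0.1021, 0.0425]), 0.71)]
dishes_center [(array([0.4772, 0.2543, 0.0117]), 0.89)]
rack_center [(array([ 0.571 , -0.3783,  0.0328]), 0.85)]
```

View pics/f.png

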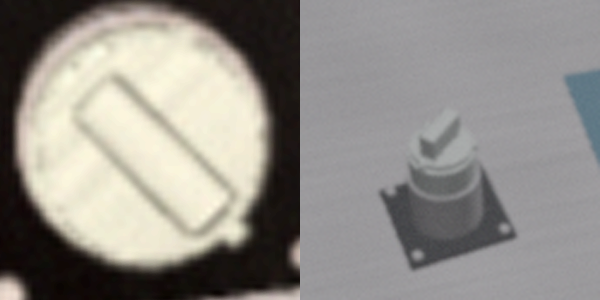

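The lid sits level in the mouth. Its bar runs from (95,95) to (215,215), about -45°, the angle at which it was released, and the bystanders have not moved. I hand in.

```bash
python3 -c "
from station import ctrl
print(ctrl.hand_in())"
```

```text
the job is handed in; nothing more can be done
None
```

The lid is locked in the canister: it held against a 20 N upward tug and stayed in place after I let go. Pressing and turning took about 10 N, the other things on the bench stayed where they were, and the job is handed in at about 21 s.

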